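# Steady the pendant hook and hang the round strainer

## Robot

A 6-joint arm with a two-finger parallel gripper is mounted at the origin on the work surface. World frame = base frame: x ahead of the robot, y to its left, z up, the work surface at z = 0. Lengths are in m, angles in rad, forces in N, time in s.
With the tool pointing down it reaches from about 0.425 to 0.95 m from the base axis. Payload 3.5 kg.
Tool frame: the origin (TCP) lies between the finger pads; the fingertips stand 14 mm ahead of it and the grasp point (between the pads) lies 5 mm behind it (ctrl.tip_extent is the distance from the TCP to the fingertips, in m); x points along the fingers, z is the direction in which the jaws open and shut, and the axes are right-handed (so a half turn about x gives the same grasp; the last joint's range is limited). The gripper opens to 85 mm and grips with 20 to 120 N. Pads are 22 mm wide; open, the fingers measure 114 mm over their backs; the gripper's body (76 mm by 85 mm) begins 54 mm behind the grasp point. The pads swing forward as they close: fully open they stand 13 mm farther back than shut.
Start: joints at [-1.376, 0.286, 1.577, -0, 1.279, -0.15], TCP at [0.228, -0.635, 0.245] pointing down, gripper open.
Joint ranges: [-2.77, 2.77], [-0.9, 2.22], [0.21, 2.48], [-1.53, 4.67], [0.24, 2.81], [-2.84, 2.84]. Speed limits (rad/s): [2.79, 2.79, 3.14, 3.14, 3.14, 3.14].

## Interface

Orientations are given as a unit quaternion [x, y, z, w].
In Python, from plant import ctrl gives the robot as it stands.
- The arm moves only by the tool move_arm, never from a script. Its argument "commands" is one flat list of numbers, 4 for each row, row after row: the shift along the tool's x, y, z in units of 25 mm (1.0 is 25 mm), then the turn about the tool's x in units of 5 degrees (1.0 is 5 degrees). A call has 1 to 20 rows; each row shifts and turns the commanded pose from where the row before left it, along the tool's axes as they then stand; what a row does not reach is not made up. A row lasts 1/8 s, in which the tool goes at most 62.5 mm and 10.7 degrees, less where a joint would pass 70% of its speed; a pose out of reach is approached as far as the arm can. A call is refused whole if a number of a shift passes 1 or a number of a turn 1, either way. A call with a gripper value outside its range is refused whole. "jaw" is the finger opening in mm, from 0 to 85.4, set as the call begins (left out, the last holds). The fingers move at their own pace and stop on an object; "force" is the grip in N (left out, the last holds). Time passes only in rows, so rows that do not move let the fingers close. It gives the time, the measured TCP pose, the force and the opening at its end, in the units of the state.
- ctrl.get_state(): the state, without advancing time (a new reading comes with each control period).
- ctrl.read_camera(name): name is "side" or "top"; returns the picture (400x640x3 uint8, red, green, blue); there is no depth.
- ctrl.get_calibration(name): a dict with "camera_matrix" (3x3 intrinsics, pixels), "camera_from_world" (4x4, takes a point from world to camera coordinates). Camera axes: x right, y down, z forward; pixel columns grow to the right and rows downward; lengths in m; the calibration is good to about 2 mm. A picture is of the moment at which its call begins. get_calibration takes no time and is no camera call.
- ctrl.sign_off(): hands the job in, once; it reports no verdict.
The state is a dict: "time": time; "qpos": joint angles; "dq": joint speeds; "joint_efforts": joint torques, N m; "eef_pos": TCP position; "tcp_rot": TCP orientation; "contact_force": force on the tool from outside, world axes, zero at the start; "wrist_torque": the same for the moment, N m; "opening": opening from 0.0 (shut) to 1.0 (fully open).
Only numpy, scipy, OpenCV 4.12 (cv2) and the standard library are available. Lean on these libraries where they do the work, as an engineer would, in place of code of your own. Each camera call takes 0.05 s, during which the arm holds its last target.

## Task

The pendant hook over the drip tray is swinging: stop it first and let go, so that it hangs still and empty. Then hang the round steel strainer by its wire bail on that hook, upright and clear of the tray, to drain. Leave the square strainer standing where it is.

Things in the scene. Friction and masses are not known exactly. Their poses are not given: they have to be found in the camera images.
- strainer_grip (a point): Black grip of the loose round steel strainer (cup 90 mm wide, 60 high, 0.2-0.4 kg, upright on a 15 mm board): 30 mm along x, 12 along y, 54 high, on the middle of a fixed 7 mm wire bail spanning the cup along y. Site: grip centre, 165 mm above the strainer's bottom, 33.5 above the bail's underside. Opening under the bail, seen along x: 70 mm high, 70 wide at half height. z up; half turn looks the same.
- square_grip (a point): Centre of the same kind of grip on the square strainer (cup 82 by 82 mm, 60 high, otherwise the same bail and grip; point also 165 mm above its bottom). Leave this one alone. It, the round strainer and a steel mug may stand in any of three places on the board.
- hook_pivot (a point): Fixed hook pivot, 335 mm above table, on a bar from a post 120 mm off in +x; z up, stand may be turned. Hook: stiff 10 mm rod, 0.25 kg; hanging plumb its centre line (y = 0) runs from here to x 0, z -130; x -80, z -165; level (the seat) to x -115; upturned tip x -128, z -147 mm. Tip points to -x, towards the robot within 30 deg. Under the seat a drip tray, 130 mm square, 18 high.
- hook (a joint): Swing angle of the hook about the pivot's x axis, rad: 0 hanging plumb, positive moves the seat to the pivot's +y (165 mm times the angle). Nearly frictionless: starts at 0.32 to 0.45 rad, swings to and fro in about 0.9 s and takes nearly a minute to lose half its swing. A finger put in its way stops it without bounce.
There are look-alikes about, which are no part of the job. Leave any blue look-alike of the part that bears strainer_grip alone.

How it is judged:
On the way:
1. the hook hangs still and plumb (within 0.08 rad), untouched and empty, for 0.8 s (value of joint hook between -0.08 and 0.08 rad and velocity of joint hook between -0.6 and 0.6 rad/s and distance between strainer_grip and hook_pivot above 0.22 m and contact force between each of the arm, the fingers and hook below 0.05 N), for 0.8 s.
At the end, for the whole second after the job is handed in: The round strainer hangs by its bail on the hook (its grip within 35 mm of the hook's plumb plane sideways, 30 to 135 mm out from the pivot along the hook, and 95 to 150 mm below the pivot), upright within 0.3 rad, the hook within 0.2 rad of plumb and not swinging faster than 1 rad/s (x of strainer_grip in the frame of hook_pivot between -0.135 and -0.03 m and y of strainer_grip in the frame of hook_pivot between -0.035 and 0.035 m and z of strainer_grip in the frame of hook_pivot between -0.15 and -0.095 m and angle between strainer_grip's own z axis and vertical below 0.3 rad and value of joint hook between -0.2 and 0.2 rad and velocity of joint hook between -1 and 1 rad/s); the robot touches nothing.
It fails at once if the square strainer is moved by more than 40 mm (distance of square_grip from where it was at the start of the episode above 0.04 m).
It also fails if it takes over 72 s, if anything falls off the work surface, if the arm or the gripper's body presses on something with over 40 N, if the wrist force passes 120 N, or if a joint passes its speed limit or range.

## Working session

There is one attempt and no reset: what is moved stays moved. The work goes in short steps, Python scripts to look and compute and a tool call to move; the robot and the scene stay as the last step left them, time stands still between calls to the robot, and variables do not carry over. Pictures are saved under pics/ and viewed, and the job is handed in when it is done.

Besides the shell and the picture viewer there is one more tool, called after "Emit:" as name(argument=value, ...) on one line, values as JSON. move_arm: Moves the arm, as the interface text tells. Its arguments: {"type":"object","properties":{"commands":{"type":"array"},"jaw":{"type":"number"},"force":{"type":"number"}},"required":["commands"]}

```bash
ls; mkdir -p pics; python3 - <<'E'
from plant import ctrl
import cv2,numpy as np
np.set_printoptions(precision=4,suppress=True)
for n in("side","top"):
    im=ctrl.read_camera(n); cv2.imwrite(f"pics/{n}0.png",im[:,:,::-1])
    c=ctrl.get_calibration(n); print(n,c["camera_matrix"],c["camera_from_world"])
s=ctrl.get_state();print(s)
E
```

```text
pics
side [[361.2055   0.     320.3896]
 [  0.     361.2055 205.4031]
 [  0.       0.       1.    ]] [[-0.6908 -0.7229  0.0147  0.3096]
 [-0.3662  0.3322 -0.8692  0.3766]
 [ 0.6235 -0.6058 -0.4942  0.8137]
 [ 0.      0.      0.      1.    ]]
top [[493.9624   0.     310.2989]
 [  0.     493.9624 207.3307]
 [  0.       0.       1.    ]] [[-0.0193 -0.9997 -0.0162 -0.0232]
 [-0.9983  0.0202 -0.0542  0.5254]
 [ 0.0545  0.0151 -0.9984  1.5631]
 [ 0.      0.      0.      1.    ]]
{'time': 0.1, 'qpos': array([-1.376 ,  0.2869,  1.5777,  0.    ,  1.2784, -0.15  ]), 'dq': array([-0.0017,  0.0016,  0.0016,  0.0004,  0.0025,  0.0003]), 'joint_efforts': array([  0.0047, -40.3483, -29.017 ,  -0.0031,   0.0461,   0.0003]), 'eef_pos': array([ 0.2281, -0.6349,  0.2444]), 'tcp_rot': array([ 0.4071,  0.5787, -0.4065,  0.578 ]), 'contact_force': array([ 0.5265, -0.3022, -0.6645]), 'wrist_torque': array([ 0.0215,  0.0285, -0.0192]), 'opening': 0.9970307914783149}
```

View pics/side0.png

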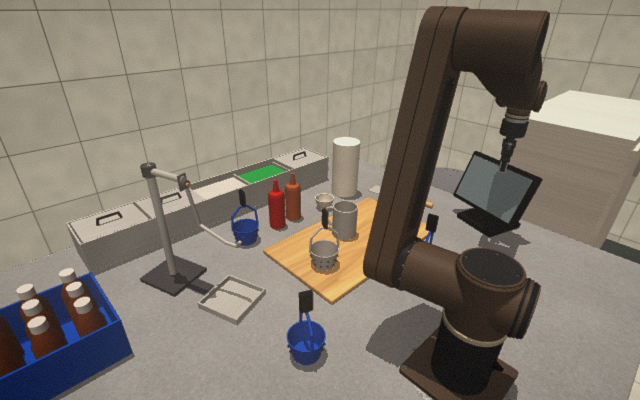

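View pics/top0.png

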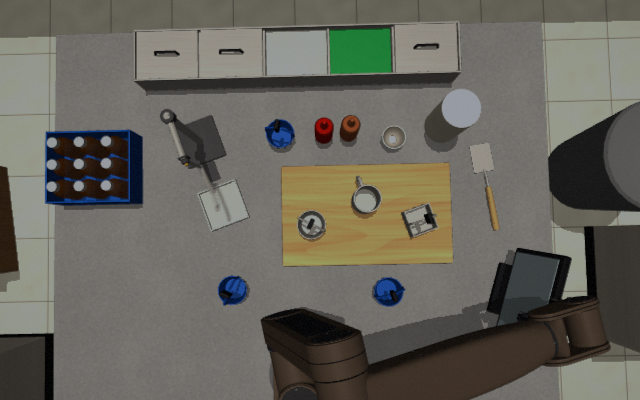

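The round strainer is near top (311,224) and side (323,255). The square one is at top (420,220), the mug at (366,200). The hook pivot is near top (184,160) and side (185,183). I'll zoom in.

```bash
python3 - <<'E'
import cv2,numpy as np
s=cv2.imread("pics/side0.png");t=cv2.imread("pics/top0.png")
a=cv2.resize(s[150:330,130:370],None,fx=3.3,fy=3.3,interpolation=cv2.INTER_CUBIC);cv2.imwrite("pics/s0z.png",a)
a=cv2.resize(t[95:275,150:350],None,fx=3.3,fy=3.3,interpolation=cv2.INTER_CUBIC);cv2.imwrite("pics/t0z.png",a)
E
```

```text
(no output)
```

View pics/s0z.png

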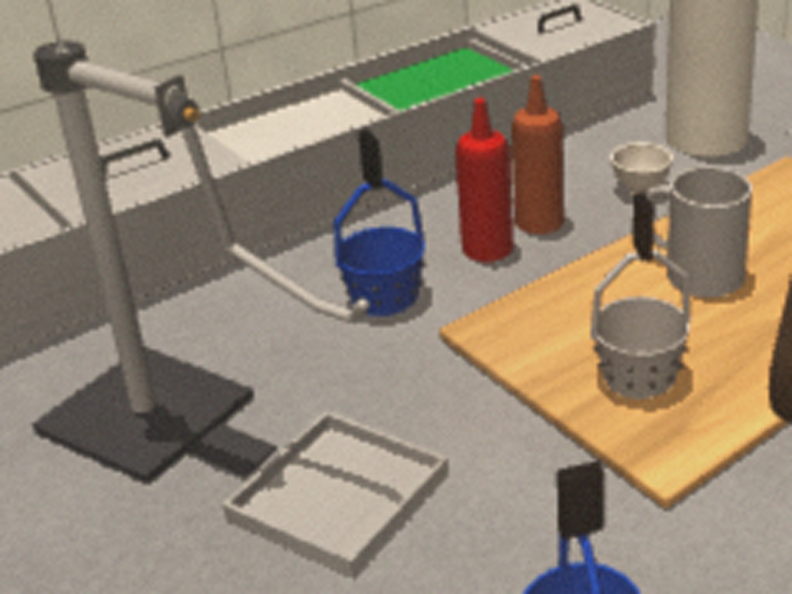

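View pics/t0z.png

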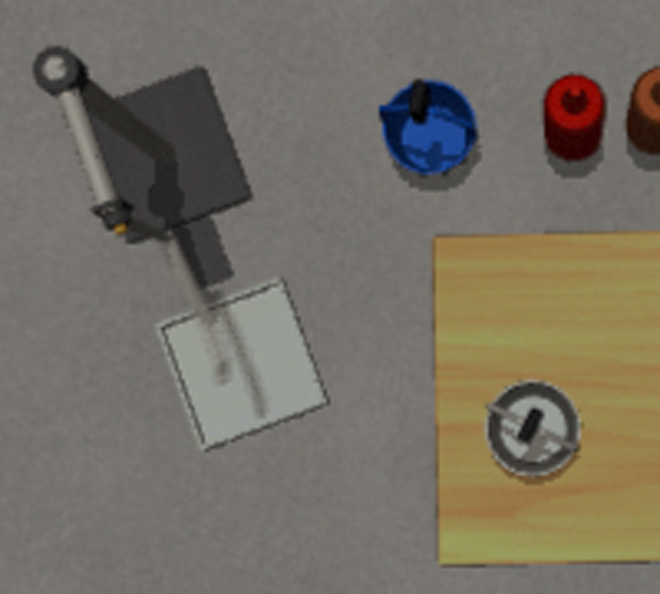

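```bash
cat > h.py <<'E'
import numpy as np
from plant import ctrl
np.set_printoptions(precision=4,suppress=True)
def ray(n,u,v):
    c=ctrl.get_calibration(n);K=c["camera_matrix"];T=c["camera_from_world"]
    d=T[:3,:3].T@np.linalg.inv(K)@[u,v,1]; o=-T[:3,:3].T@T[:3,3]
    return o,d/np.linalg.norm(d)
def plane(n,u,v,z):
    o,d=ray(n,u,v);return o+d*(z-o[2])/d[2]
def tri(st,tt):
    A=np.zeros((3,3));b=np.zeros(3);L=[]
    for n,p in(("side",st),("top",tt)):
        o,d=ray(n,*p);P=np.eye(3)-np.outer(d,d);A+=P;b+=P@o;L.append((o,P))
    x=np.linalg.solve(A,b);return x,[np.linalg.norm(P@(x-o)) for o,P in L]
def proj(n,p):
    c=ctrl.get_calibration(n);q=c["camera_from_world"]@np.append(p,1);q=c["camera_matrix"]@q[:3];return q[:2]/q[2]
Z=lambda ox,oy,x,y:(ox+x/3.3,oy+y/3.3)
E
python3 - <<'E'
from h import *
T=lambda x,y:Z(150,95,x,y); S=lambda x,y:Z(130,150,x,y)
print("orange",tri(S(190,113),T(120,228)),plane("top",*T(120,228),.335),plane("side",*S(190,113),.335))
c=[plane("top",*T(*p),.018) for p in((160,325),(283,279),(329,404),(207,451))];print("tray",np.array(c),np.mean(c,0))
c=[plane("side",*S(*p),.018) for p in((228,508),(330,415),(447,463),(353,577))];print("tray",np.array(c),np.mean(c,0))
print("posttop",tri(S(60,50),T(55,68)))
print("grip",tri(S(643,226),T(531,426)),plane("top",*T(533,420),.18))
print("gripTop ends",plane("top",*T(541,413),.207),plane("top",*T(527,439),.207))
print("bail ends",plane("top",*T(488,406),.075),plane("top",*T(577,450),.075), "cup c",plane("top",*T(533,428),.075))
print("tip",tri(S(361,305),T(222,377)), "bend", tri(S(235,250),T(172,238)))
for n in [(420,220)]:print("sq",plane("top",*n,.1))
print("mug",plane("top",366,200,.09))
E
```

```text
orange (array([0.6254, 0.2783, 0.3346]), [np.float64(0.0010073594868082504), np.float64(0.0010073594868081576)]) [0.6248 0.2773 0.335 ] [0.6257 0.2792 0.335 ]
tray [[0.5763 0.3235 0.018 ]
 [0.6186 0.2034 0.018 ]
 [0.4964 0.1602 0.018 ]
 [0.4533 0.2788 0.018 ]] [0.5361 0.2415 0.018 ]
tray [[0.5699 0.3301 0.018 ]
 [0.6127 0.21   0.018 ]
 [0.4926 0.1702 0.018 ]
 [0.4405 0.2954 0.018 ]] [0.5289 0.2514 0.018 ]
posttop (array([0.7463, 0.3208, 0.3578]), [np.float64(0.00021885932661553433), np.float64(0.00021885932661564137)])
grip (array([ 0.469 , -0.0359,  0.1786]), [np.float64(0.0013833845556281612), np.float64(0.0013833845556281811)]) [ 0.4731 -0.0387  0.18  ]
gripTop ends [ 0.4782 -0.0459  0.207 ] [ 0.4564 -0.0337  0.207 ]
bail ends [0.4895 0.0043 0.075 ] [ 0.447  -0.0776  0.075 ] cup c [ 0.4682 -0.0372  0.075 ]
tip (array([0.5132, 0.2248, 0.1972]), [np.float64(0.002664301090969802), np.float64(0.0026643010909698285)]) bend (array([0.6325, 0.2641, 0.2069]), [np.float64(0.0030828647358504316), np.float64(0.0030828647358504577)])
sq [ 0.4754 -0.3636  0.1   ]
mug [ 0.5396 -0.2042  0.09  ]
```

```bash
cat >> h.py <<'E'
from scipy.spatial.transform import Rotation as Rn
def st():
    s=ctrl.get_state();R=Rn.from_quat(s["tcp_rot"]).as_matrix()
    return s,s["eef_pos"],R
def need(target,jaw_deg=None):
    s,p,R=st();print("t",s["time"],"p",p,"q6",s["qpos"][5],"open",s["opening"],"F",s["contact_force"])
    a=np.degrees(np.arctan2(R[1,2],R[0,2]));print("jaw yaw",a,"tool axes x,y,z:",R[:,0],R[:,1],R[:,2])
    print("shift units",R.T@(np.array(target)-p)/.025)
    if jaw_deg is not None:print("turn deg about +x tool (down):",[((a-j+180)%360-180) for j in(jaw_deg,jaw_deg+180)])
YAW=np.radians(19.5);U=np.array([np.cos(YAW),np.sin(YAW),0]);V=np.array([-np.sin(YAW),np.cos(YAW),0]);PIV=np.array([.631,.280,.335])
def hk(x,y,z):return PIV+x*U+y*V+np.array([0,0,z])
E
python3 - <<'E'
from h import *
print(hk(-.105,-.16,-.16)); need(hk(-.105,-.16,-.16),109.5)
E
```

```text
[0.5854 0.0941 0.175 ]
t 0.1 p [ 0.2281 -0.6349  0.2444] q6 -0.15001297999341157 open 0.9970307914783149 F [ 0.5265 -0.3022 -0.6645]
jaw yaw -70.2422227396073 tool axes x,y,z: [-0.0003  0.0013 -1.    ] [0.9411 0.338  0.0002] [ 0.338  -0.9411 -0.0013]
shift units [  2.8121  23.3078 -22.609 ]
turn deg about +x tool (down): [np.float64(-179.7422227396073), np.float64(0.257777260392686)]
```

Emit:
move_arm(commands=[-1,1,-1,0,-1,1,-1,0,0,1,-1,0,0,1,-1,0,0,1,-1,0,0,1,-1,0,0,1,-1,0,0,1,-1,0,0,1,-1,0,0,1,-1,0,0,1,-1,0,0,1,-1,0,0,1,-1,0,0,1,-1,0,0,1,-1,0,0,1,-1,0,0,1,-1,0,0,1,-1,0,0,1,-1,0,0,1,-1,0], jaw=0, force=60)

```text
time: 2.6
eef_pos: [0.5297, 0.0055, 0.2946]
tcp_rot: [0.407, 0.579, -0.407, 0.578]
contact_force: [0.6, -0.5, -0.6]
opening: -0.001
```

Emit:
move_arm(commands=[1,1,-1,0,1,1,-1,0,1,1,-0.5,0,1,0.3,0,0,0.8,0,0,0,0,0,0,0])

```text
time: 3.35
eef_pos: [0.5845, 0.0908, 0.1727]
tcp_rot: [0.406, 0.58, -0.408, 0.577]
contact_force: [-0.3, -0.5, -1.5]
opening: -0.001
```

```bash
python3 - <<'E'
from h import *
import cv2
for n in("side","top"):cv2.imwrite(f"pics/{n}1.png",ctrl.read_camera(n)[:,:,::-1])
s=cv2.imread("pics/side1.png");t=cv2.imread("pics/top1.png")
a=np.hstack([cv2.resize(s[130:330,130:330],None,fx=2,fy=2),cv2.resize(t[90:290,140:340],None,fx=2,fy=2)]);cv2.imwrite("pics/z1.png",a)
need(hk(-.105,-.02,-.16),109.5)
E
```

```text
t 3.45 p [0.5863 0.0907 0.1758] q6 1.2090781812757578 open -0.0016762612424369632 F [ 0.109  -0.4642 -0.6757]
jaw yaw -70.2728911188426 tool axes x,y,z: [ 0.0004 -0.0001 -1.    ] [0.9413 0.3375 0.0003] [ 0.3375 -0.9413  0.0002]
shift units [ 0.0314  0.0378 -5.7409]
turn deg about +x tool (down): [np.float64(-179.7728911188426), np.float64(0.2271088811573918)]
```

View pics/z1.png

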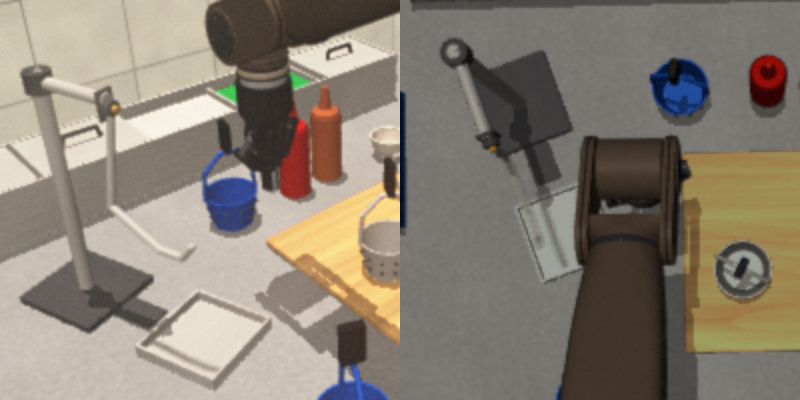

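Emit:
move_arm(commands=[0,0,-0.6,0,0,0,-0.6,0,0,0,-0.6,0,0,0,-0.6,0,0,0,-0.6,0,0,0,-0.6,0,0,0,-0.4,0,0,0,-0.4,0,0,0,-0.4,0,0,0,-0.2,0,0,0,-0.2,0,0,0,-0.2,0,0,0,-0.15,0,0,0,0,0,0,0,0,0,0,0,0,0,0,0,0,0,0,0,0,0,0,0,0,0,0,0,0,0])

```text
time: 5.95
eef_pos: [0.5394, 0.2216, 0.1753]
tcp_rot: [0.407, 0.578, -0.407, 0.578]
contact_force: [0.6, -0.2, -0.9]
opening: -0.002
```

```bash
python3 - <<'E'
from h import *
import cv2
for n in("side","top"):cv2.imwrite(f"pics/{n}2.png",ctrl.read_camera(n)[:,:,::-1])
s=cv2.imread("pics/side2.png");t=cv2.imread("pics/top2.png")
a=np.hstack([cv2.resize(s[160:290,150:280],None,fx=3,fy=3),cv2.resize(t[130:260,160:290],None,fx=3,fy=3)]);cv2.imwrite("pics/z2.png",a)
need(hk(-.105,-.02,-.16),109.5)
E
```

```text
t 6.05 p [0.5394 0.2216 0.1753] q6 1.4419478883096986 open -0.0018597022228420458 F [-0.5865  0.0751 -0.5449]
jaw yaw -70.24366082215026 tool axes x,y,z: [ 0.  0. -1.] [0.9411 0.338  0.    ] [ 0.338  -0.9411  0.    ]
shift units [ 0.0136  0.035  -0.1773]
turn deg about +x tool (down): [np.float64(-179.74366082215028), np.float64(0.2563391778497248)]
```

View pics/z2.png

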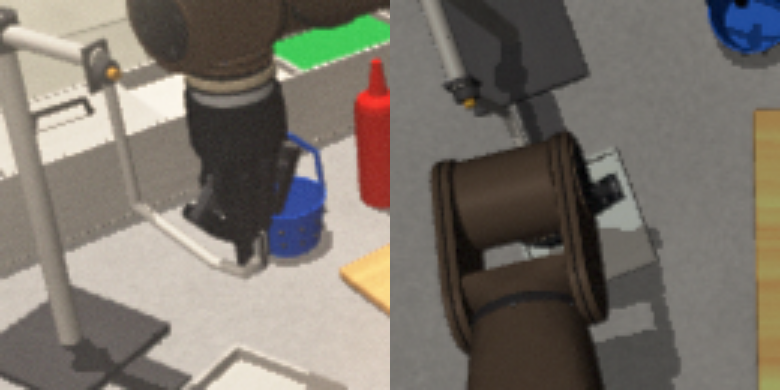

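```bash
cat >> h.py <<'E'
def onx(u,v,x):
    o,d=ray("side",u,v);t=((PIV-o)@U+x)/(d@U);q=o+d*t-PIV;return q@V,q[2]
E
python3 - <<'E'
from h import *
import cv2
y,z=onx(150+137/3,160+207/3,0);print(y,z,y/-z)
y,z=onx(150+240/3,160+270/3,-.115);print(y,z,y/-z)
s=cv2.imread("pics/side2.png").copy()
P=[(0,0),(0,-.13),(-.08,-.165),(-.115,-.165),(-.128,-.147)]
q=np.array([proj("side",hk(x,0,z)) for x,z in P]);print(q)
a=cv2.resize(s[160:290,150:280],None,fx=5,fy=5)[:600]
cv2.polylines(a,[((q-[150,160]+.5)*5).astype(int)],False,(0,255,0),1);cv2.imwrite("pics/o2.png",a)
E
```

```text
-0.002822659644698052 -0.1325619332393842 -0.021293138804794064
0.004453276216557276 -0.15525652573115606 0.028683343232017308
[[186.2633 183.607 ]
 [194.7285 228.7023]
 [220.6343 248.2934]
 [231.5644 252.1882]
 [234.9729 247.8311]]
```

View pics/o2.png

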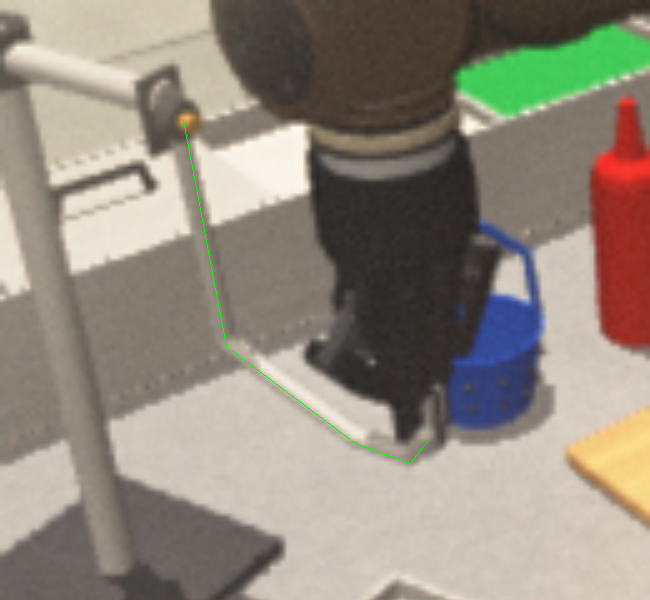

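```bash
python3 - <<'E'
from h import *
import cv2
s,p,R=st()
tip=p+R[:,0]*.014
for dy in(-.011,.011):
  for dz in(-.015,0,.015):
    print(dy,dz,(proj("side",tip+R[:,1]*dy+R[:,2]*dz)-[150,160]+.5)*5)
a=cv2.resize(cv2.imread("pics/side2.png")[220:265,205:265],None,fx=12,fy=12,interpolation=cv2.INTER_CUBIC);cv2.imwrite("pics/o2b.png",a)
E
```

```text
-0.011 -0.015 [427.107  468.2182]
-0.011 0 [445.4718 452.5287]
-0.011 0.015 [463.3806 437.2288]
0.011 -0.015 [392.6964 456.1124]
0.011 0 [411.3258 440.714 ]
0.011 0.015 [429.4967 425.6945]
```

View pics/o2b.png

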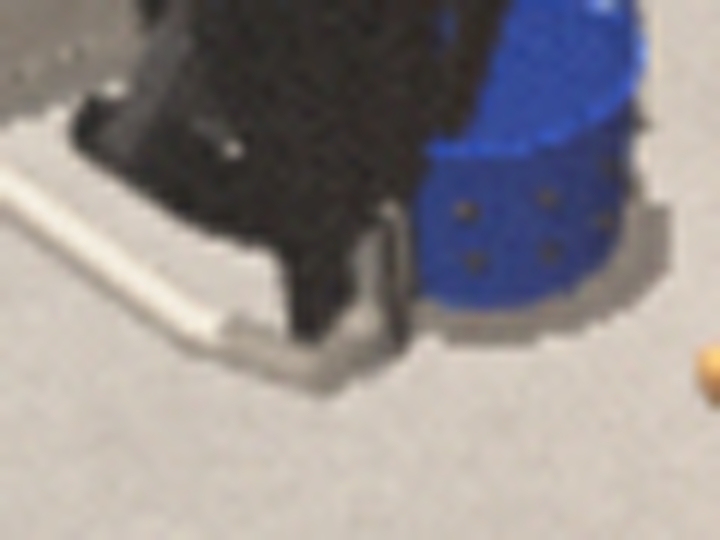

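Side view: the hook lies against the back of the shut finger, within about 0.03 rad of plumb (rod bend at about 195,229). Now I'll back off sideways.

Emit:
move_arm(commands=[0,0,0.3,0,0,0,0.6,0,0,0,1,0,0,0,1,0,0,0,1,0,0,0,1,0])

```text
time: 6.8
eef_pos: [0.5812, 0.1045, 0.1754]
tcp_rot: [0.407, 0.578, -0.407, 0.578]
contact_force: [0.1, -0.0, -0.4]
opening: -0.003
```

```bash
python3 - <<'E'
from h import *
import cv2
f=[]
for i in range(10):
    f.append(ctrl.read_camera("side")[:,:,::-1])
fs=[cv2.resize(f[i][170:270,170:250],None,fx=3,fy=3) for i in(0,4,9)]
cv2.imwrite("pics/z3.png",np.hstack(fs));cv2.imwrite("pics/side3.png",f[9])
cv2.imwrite("pics/top3.png",ctrl.read_camera("top")[:,:,::-1])
d=[np.abs(f[i].astype(int)-f[0])[180:255,180:240].max(2) for i in range(10)]
print([(x>50).sum() for x in d],ctrl.get_state()["time"])
E
```

```text
[np.int64(0), np.int64(0), np.int64(47), np.int64(58), np.int64(62), np.int64(57), np.int64(41), np.int64(0), np.int64(0), np.int64(9)] 7.35
```

View pics/z3.png

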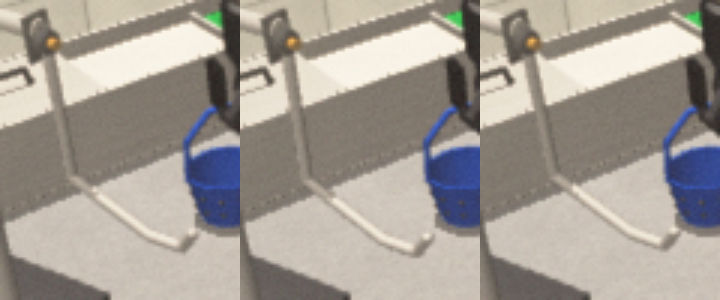

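View pics/top3.png

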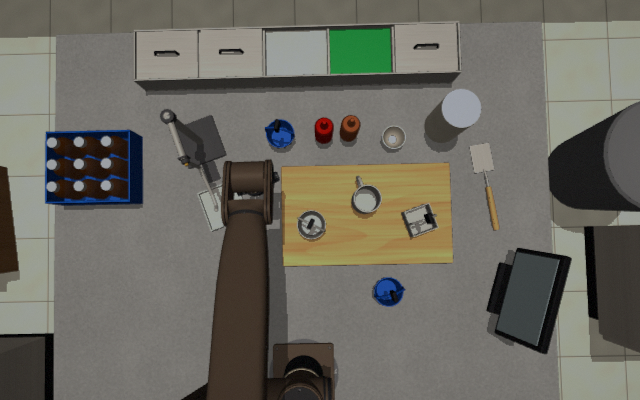

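```bash
cat > swing.py <<'E'
from h import *
import cv2
# angle from rod mid-point at z=-.1: light pixels along a row
def mid(im,zz=-.075):
    u0,v0=proj("side",hk(0,0,zz));v=int(round(v0))
    us=np.arange(int(u0)-25,int(u0)+25);g=im[v,us].astype(float).mean(1)
    return v,us,g
if __name__=="__main__":
    print(proj("side",hk(0,0,-.165)),proj("side",hk(0,.01,-.165)))
    out=[]
    for i in range(22):
        im=ctrl.read_camera("side");c=[]
        if i%3==0:out.append(cv2.resize(im[235:262,200:250,::-1],None,fx=4,fy=4))
        # tip region: bright hook pixels; track lowest end by edge: mean column of bright pixels in tip box
        sub=im[238:262,205:242].astype(int);m=(sub.min(2)>175)
        ys,xs=np.nonzero(m);print(ctrl.get_state()["time"],m.sum(),round(xs.mean()+205,2) if len(xs) else 0,round(ys.mean()+238,2) if len(ys) else 0)
    cv2.imwrite("pics/sw.png",np.vstack([np.hstack(out[:4]),np.hstack(out[4:8])]))
E
python3 swing.py
```

```text
[196.8127 239.805 ] [194.0723 241.7514]
7.4 740 221.56 250.43
7.45 740 221.59 250.45
7.5 734 221.69 250.43
7.55 736 221.65 250.35
7.6 733 221.69 250.26
7.65 736 221.7 250.16
7.7 732 221.8 250.09
7.75 732 221.82 250.09
7.8 734 221.81 250.06
7.85 731 221.78 250.03
7.9 728 221.79 250.1
7.95 735 221.81 250.23
8.0 734 221.65 250.31
8.05 731 221.63 250.36
8.1 731 221.61 250.42
8.15 735 221.59 250.42
8.2 737 221.64 250.42
8.25 736 221.61 250.38
8.3 733 221.7 250.33
8.35 733 221.66 250.21
8.4 736 221.76 250.17
8.45 738 221.72 250.07
```

View pics/sw.png

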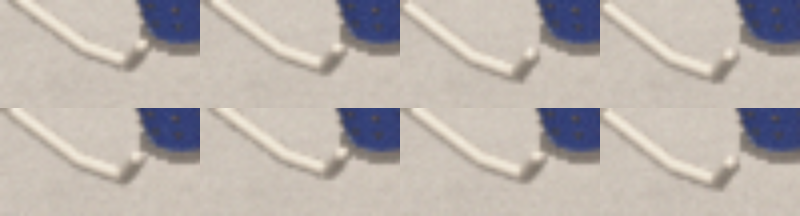

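```bash
cat > sw2.py <<'E'
from h import *
import cv2,sys
def rodpt(th,s): # point on diagonal at fraction s
    p=np.array([-.08*s,0,-.13-.035*s]);p=np.array([p[0],-p[2]*np.sin(th),p[2]*np.cos(th)]);return hk(*p)
def predv(th,col):
    q=np.array([proj("side",rodpt(th,s)) for s in np.linspace(0,1,41)]);return np.interp(col,q[:,0],q[:,1])
def angle(im):
    r=[]
    for col in(208,211,214):
        g=im[225:258,col].astype(float).min(1);g=np.clip(g-np.median(g)-12,0,None)
        if g.sum()==0:continue
        k=int(g.argmax());w=g[max(0,k-3):k+4];v=225+max(0,k-3)+(w*np.arange(len(w))).sum()/w.sum()
        T=np.linspace(-.3,.3,61);P=[predv(t,col) for t in T];r.append(np.interp(v,P,T) if P[-1]>P[0] else np.interp(-v,-np.array(P),T))
    return r
if __name__=="__main__":
    for i in range(int(sys.argv[1])):
        im=ctrl.read_camera("side");print(round(ctrl.get_state()["time"],2),np.round(angle(im),3))
E
python3 sw2.py 20
```

```text
Traceback (most recent call last):
  File "sw2.py", line 17, in <module>
    im=ctrl.read_camera("side");print(round(ctrl.get_state()["time"],2),np.round(angle(im),3))
                                                                                 ~~~~~^^^^
  File "sw2.py", line 13, in angle
    T=np.linspace(-.3,.3,61);P=[predv(t,col) for t in T];r.append(np.interp(v,P,T) if P[-1]>P[0] else np.interp(-v,-np.array(P),T))
                                ~~~~~^^^^^^^
  File "sw2.py", line 6, in predv
    q=np.array([proj("side",rodpt(th,s)) for s in np.linspace(0,1,41)]);return np.interp(col,q[:,0],q[:,1])
                ~~~~^^^^^^^^^^^^^^^^^^^^
  File "h.py", line 16, in proj
    c=ctrl.get_calibration(n);q=c["camera_from_world"]@np.append(p,1);q=c["camera_matrix"]@q[:3];return q[:2]/q[2]
ValueError: time passes only in moves, steps and waits
```

```bash
python3 - <<'E'
t=open("h.py").read()
t=t.replace("def ray(","CAL={n:ctrl.get_calibration(n) for n in('side','top')}\ndef ray(",1).replace("ctrl.get_calibration(n);K","CAL[n];K").replace("c=ctrl.get_calibration(n);q","c=CAL[n];q")
open("h.py","w").write(t)
E
python3 sw2.py 20
```

```text
8.55 [0.046 0.044 0.045]
8.6 [0.038 0.039 0.039]
8.65 [0.027 0.025 0.025]
8.7 [0.013 0.01  0.011]
8.75 [-0.005 -0.008 -0.009]
8.8 [-0.023 -0.025 -0.025]
8.85 [-0.037 -0.035 -0.035]
8.9 [-0.037 -0.04  -0.036]
8.95 [-0.036 -0.038 -0.035]
9.0 [-0.025 -0.026 -0.028]
9.05 [-0.012 -0.011 -0.012]
9.1 [0.007 0.007 0.006]
9.15 [0.024 0.023 0.023]
9.2 [0.038 0.035 0.036]
9.25 [0.045 0.044 0.043]
9.3 [0.043 0.042 0.044]
9.35 [0.036 0.035 0.037]
9.4 [0.025 0.024 0.023]
9.45 [0.01  0.008 0.006]
9.5 [-0.011 -0.008 -0.009]
```

The residual swing is about ±0.041 rad around plumb (limit 0.08), with a speed of about 0.3 rad/s. It has hung untouched for over 2 s, so next comes the round strainer.

Emit:
move_arm(commands=[-1,0,0,0,-1,0,0,0,-1,0,0,0,-0.4,-1,0.6,0,0,-1,0.6,0,0,-1,0.6,0,0,-1,0.6,0,0,-1,0.6,0,0,-1,0.6,0,0,-0.15,0.18,0], jaw=50)

```text
time: 10.75
eef_pos: [0.4674, -0.0353, 0.2605]
tcp_rot: [0.407, 0.578, -0.407, 0.578]
contact_force: [1.1, 0.5, 0.7]
opening: 0.587
```

Emit:
move_arm(commands=[0,0,0,1,0,0,0,1,0,0,0,1,0,0,0,1,0,0,0,1,0,0,0,1,0,0,0,1,0,0,0,1,0,0,0,1,0,0,0,0.5,0,0,0,0])

```text
time: 12.12
eef_pos: [0.4685, -0.0342, 0.2604]
tcp_rot: [0.605, 0.366, -0.605, 0.366]
contact_force: [-0.3, 0.1, -0.3]
opening: 0.586
```

```bash
python3 - <<'E'
from h import *
import cv2
for n in("side","top"):cv2.imwrite(f"pics/{n}4.png",ctrl.read_camera(n)[:,:,::-1])
s=cv2.imread("pics/side4.png");t=cv2.imread("pics/top4.png")
a=np.hstack([cv2.resize(s[160:290,260:390],None,fx=3,fy=3),cv2.resize(t[160:290,250:380],None,fx=3,fy=3)]);cv2.imwrite("pics/z4.png",a)
need([.4685,-.0365,.178],62)
E
```

```text
t 12.225 p [ 0.4683 -0.0343  0.2603] q6 1.7641224060805023 open 0.588586930390247 F [-0.3348 -0.1067 -1.6497]
jaw yaw -117.68239875901581 tool axes x,y,z: [ 0.0001  0.0002 -1.    ] [ 0.8855 -0.4646  0.    ] [-0.4646 -0.8855 -0.0002]
shift units [3.2938 0.0478 0.0751]
turn deg about +x tool (down): [np.float64(-179.68239875901583), np.float64(0.31760124098417464)]
```

View pics/z4.png

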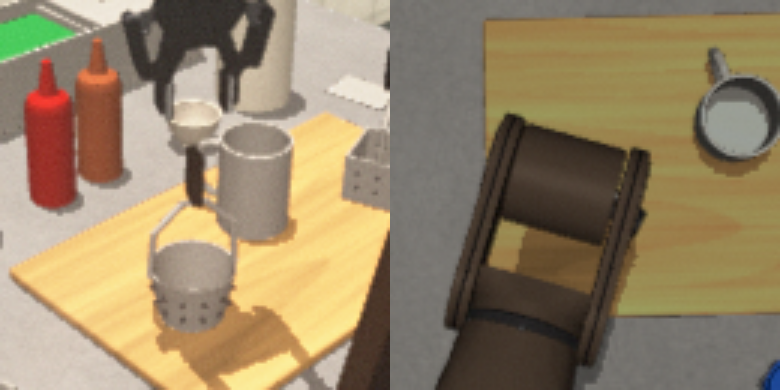

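Emit:
move_arm(commands=[0.8,0.05,0.08,0,0.8,0,0,0,0.8,0,0,0,0.6,0,0,0,0.3,0,0,0,0,0,0,0])

```text
time: 12.98
eef_pos: [0.4681, -0.0369, 0.1776]
tcp_rot: [-0.605, -0.366, 0.605, -0.365]
contact_force: [-0.4, -0.2, -0.3]
opening: 0.588
```

```bash
python3 - <<'E'
from h import *
import cv2
s=ctrl.read_camera("side")[:,:,::-1]
cv2.imwrite("pics/z5.png",cv2.resize(s[160:280,260:390],None,fx=5,fy=5))
need([.4685,-.0365,.178],62)
E
```

```text
t 13.025 p [ 0.4685 -0.037   0.1782] q6 1.7596995782324143 open 0.588194069828297 F [-0.418   0.6641 -0.7421]
jaw yaw -117.73787038052434 tool axes x,y,z: [ 0.0005 -0.0001 -1.    ] [ 0.8851 -0.4654  0.0005] [-0.4654 -0.8851 -0.0001]
shift units [ 0.0066 -0.0078 -0.0177]
turn deg about +x tool (down): [np.float64(-179.73787038052433), np.float64(0.26212961947567237)]
```

View pics/z5.png

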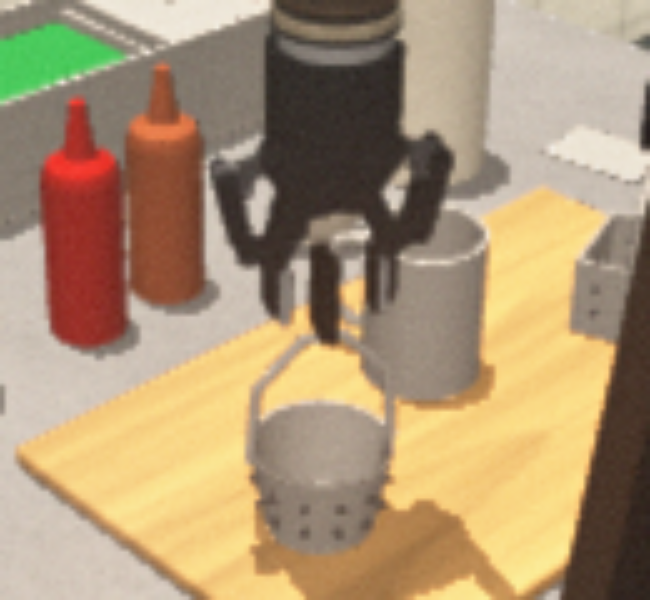

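The grip stands midway between the pads (zoom 323,295). Closing, then lifting.

Emit:
move_arm(commands=[0,0,0,0,0,0,0,0,0,0,0,0,0,0,0,0,0,0,0,0,-0.4,0,0,0,-0.8,0,0,0,-0.8,0,0,0,-0.8,0,0,0,0,0,0,0,0,0,0,0], jaw=0, force=60)

```text
time: 14.4
eef_pos: [0.4674, -0.0368, 0.2465]
tcp_rot: [-0.605, -0.366, 0.606, -0.365]
contact_force: [-0.8, -0.6, -3.8]
opening: 0.13
```

```bash
python3 - <<'E'
from h import *
import cv2
s=ctrl.read_camera("side")[:,:,::-1]
cv2.imwrite("pics/z6.png",cv2.resize(s[130:280,230:390],None,fx=4,fy=4))
need([.4685,-.0365,.178],62)
E
```

```text
t 14.45 p [ 0.4673 -0.0368  0.2462] q6 1.7597490130269065 open 0.1313618343286347 F [ 0.1749  0.8137 -4.5492]
jaw yaw -117.74596478663412 tool axes x,y,z: [-0.003   0.0006 -1.    ] [ 0.885  -0.4656 -0.0029] [-0.4656 -0.885   0.0008]
shift units [ 2.7291  0.0464 -0.0349]
turn deg about +x tool (down): [np.float64(-179.74596478663412), np.float64(0.25403521336590984)]
```

View pics/z6.png

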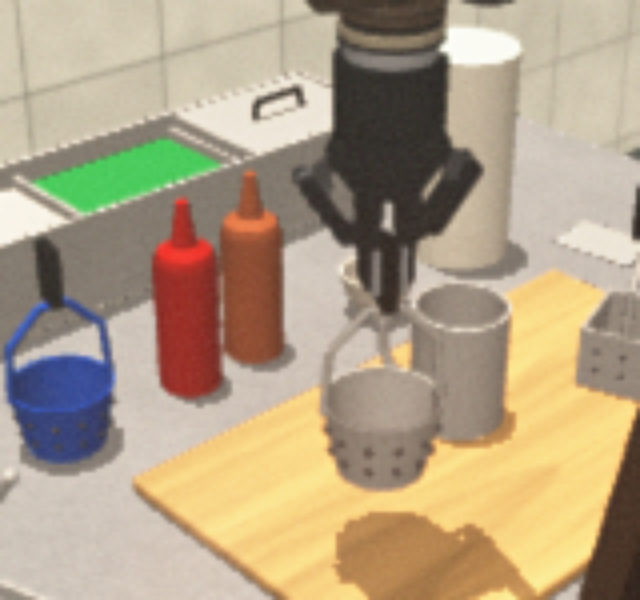

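Emit:
move_arm(commands=[0,0,0,-1,0,0,0,-1,0,0,0,-1,0,0,0,-1,0,0,0,-1,0,0,0,-1,0,0,0,-1,0,0,0,-1,0,0,0,-1,0,0,0,-0.45,0,0,0,0])

```text
time: 15.82
eef_pos: [0.4675, -0.0368, 0.2465]
tcp_rot: [0.408, 0.578, -0.409, 0.577]
contact_force: [0.6, 0.4, -3.3]
opening: 0.134
```

```bash
python3 - <<'E'
from h import *
need(hk(-.21,0,.2467-.335),-70.5)
E
python3 sw2.py 10
```

```text
t 15.825 p [ 0.4675 -0.0368  0.2465] q6 0.9355817480415879 open 0.13370998925042799 F [ 0.5841  0.3725 -3.331 ]
jaw yaw -70.52032829967793 tool axes x,y,z: [-0.0025  0.0006 -1.    ] [ 0.9428  0.3335 -0.0021] [ 0.3335 -0.9428 -0.0014]
shift units [ 0.001   1.9895 -9.7631]
turn deg about +x tool (down): [np.float64(-0.02032829967794214), np.float64(179.97967170032206)]
15.88 [0.03  0.027 0.028]
15.93 [0.038 0.036 0.036]
15.97 [0.042 0.041 0.039]
16.02 [0.036 0.036 0.035]
16.07 [0.029 0.026 0.025]
16.12 [0.014 0.01  0.015]
16.18 [-0.003 -0.003 -0.002]
16.23 [-0.019 -0.018 -0.015]
16.27 [-0.027 -0.026 -0.027]
16.32 [-0.035 -0.035 -0.033]
```

Emit:
move_arm(commands=[0,0.1,-0.4,0,0,0.2,-0.9,0,0,0.2,-1,0,0,0.2,-1,0,0,0.2,-1,0,0,0.2,-1,0,0,0.2,-1,0,0,0.2,-1,0,0,0.2,-1,0,0,0.2,-0.8,0,0,0.1,-0.45,0,0,0,-0.2,0,0,0,0,0,0,0,0,0])

```text
time: 18.08
eef_pos: [0.434, 0.2091, 0.2478]
tcp_rot: [0.408, 0.577, -0.408, 0.577]
contact_force: [-0.7, -1.0, -3.7]
opening: 0.134
```

```bash
python3 - <<'E'
from h import *
import cv2
need(hk(-.1,0,.2467-.335),-70.5)
for n in("side","top"):cv2.imwrite(f"pics/{n}7.png",ctrl.read_camera(n)[:,:,::-1])
s=cv2.imread("pics/side7.png");t=cv2.imread("pics/top7.png")
a=np.hstack([cv2.resize(s[160:330,150:290],None,fx=3,fy=3),cv2.resize(t[130:300,170:300],None,fx=3,fy=3)])[:600,:800];cv2.imwrite("pics/z7.png",a)
E
```

```text
t 18.075 p [0.434  0.2091 0.2478] q6 1.469161952123962 open 0.13393789564898992 F [-0.7146 -1.0496 -3.7319]
jaw yaw -70.53368682270026 tool axes x,y,z: [ 0.     -0.0003 -1.    ] [ 0.9428  0.3333 -0.0001] [ 0.3333 -0.9428  0.0003]
shift units [ 0.0445  4.3742 -0.047 ]
turn deg about +x tool (down): [np.float64(-0.03368682270024692), np.float64(179.96631317729975)]
```

View pics/z7.png

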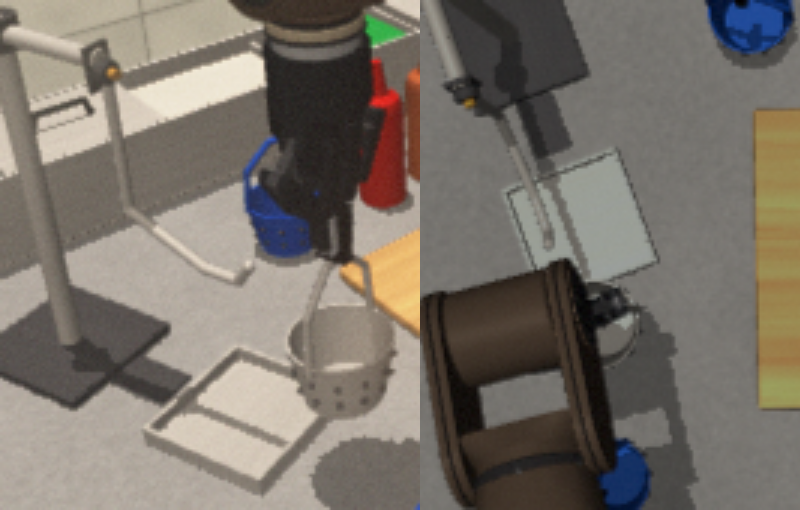

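Emit:
move_arm(commands=[0,0.4,0,0,0,0.5,0,0,0,0.5,0,0,0,0.5,0,0,0,0.5,0,0,0,0.3,0,0,0,0,0,0,0,0,0,0])

```text
time: 19.18
eef_pos: [0.4973, 0.232, 0.2477]
tcp_rot: [0.408, 0.578, -0.408, 0.577]
contact_force: [-1.3, -0.6, -3.9]
opening: 0.132
```

```bash
python3 - <<'E'
from h import *
import cv2
need(hk(-.1,0,.2467-.335),-70.5)
for n in("side","top"):cv2.imwrite(f"pics/{n}8.png",ctrl.read_camera(n)[:,:,::-1])
s=cv2.imread("pics/side8.png");t=cv2.imread("pics/top8.png")
a=cv2.resize(s[180:300,170:290],None,fx=5,fy=5,interpolation=cv2.INTER_CUBIC);cv2.imwrite("pics/z8.png",a)
E
```

```text
t 19.175 p [0.4973 0.232  0.2477] q6 1.4819312656530534 open 0.13224015637678607 F [-1.2753 -0.5647 -3.9405]
jaw yaw -70.49052878363999 tool axes x,y,z: [-0.0006 -0.0001 -1.    ] [ 0.9426  0.334  -0.0006] [ 0.334  -0.9426 -0.    ]
shift units [ 0.0395  1.6829 -0.0232]
turn deg about +x tool (down): [np.float64(0.009471216359997925), np.float64(-179.99052878364)]
```

View pics/z8.png

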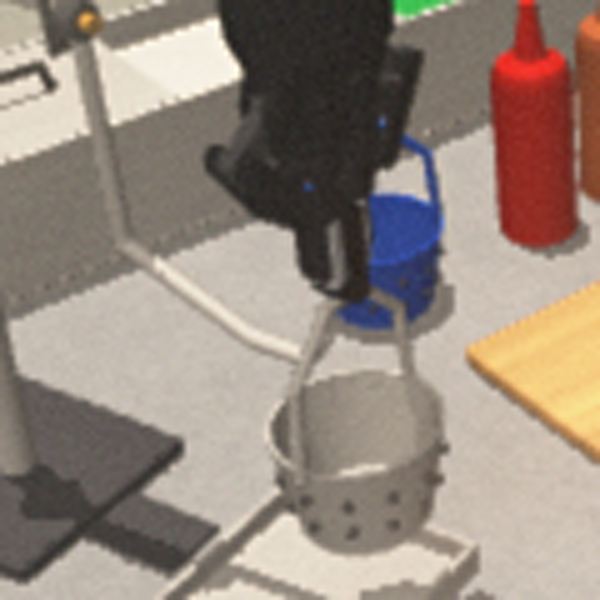

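Emit:
move_arm(commands=[0,0.4,0,0,0,0.5,0,0,0,0.5,0,0,0,0.3,0,0,0,0,0,0,0,0,0,0])

```text
time: 20.02
eef_pos: [0.5374, 0.2462, 0.2476]
tcp_rot: [0.408, 0.578, -0.408, 0.577]
contact_force: [-0.3, -0.7, -2.8]
opening: 0.132
```

```bash
python3 - <<'E'
from h import *
import cv2
need(hk(-.1,0,.2067-.335),-70.5)
for n in("side","top"):cv2.imwrite(f"pics/{n}9.png",ctrl.read_camera(n)[:,:,::-1])
s=cv2.imread("pics/side9.png")
a=cv2.resize(s[180:300,170:290],None,fx=5,fy=5,interpolation=cv2.INTER_CUBIC);cv2.imwrite("pics/z9.png",a)
E
```

```text
t 20.025 p [0.5374 0.2462 0.2476] q6 1.4884129878026076 open 0.13188797792840753 F [-0.2599 -0.7316 -2.7931]
jaw yaw -70.49171107537865 tool axes x,y,z: [-0.0007 -0.0002 -1.    ] [ 0.9426  0.3339 -0.0008] [ 0.3339 -0.9426 -0.0001]
shift units [ 1.6361 -0.0186 -0.0238]
turn deg about +x tool (down): [np.float64(0.008288924621353999), np.float64(-179.99171107537865)]
```

View pics/z9.png

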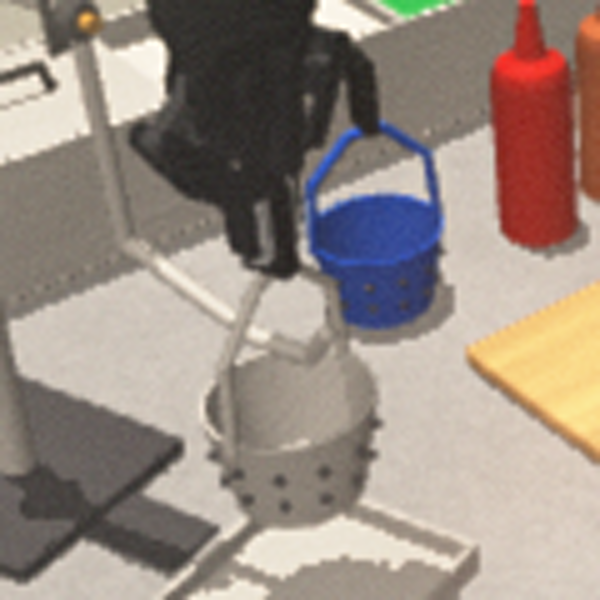

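The hook rod goes under the bail; its tip shows inside the opening (zoom 320,345). Lowering onto the seat.

Emit:
move_arm(commands=[0.4,0,0,0,0.4,0,0,0,0.3,0,0,0,0.2,0,0,0,0.1,0,0,0,0.1,0,0,0,0,0,0,0,0,0,0,0])

```text
time: 21.12
eef_pos: [0.5378, 0.2463, 0.2106]
tcp_rot: [0.408, 0.577, -0.408, 0.578]
contact_force: [-0.8, -0.7, -3.8]
opening: 0.135
```

```bash
python3 - <<'E'
from h import *
import cv2
need(hk(-.1,0,.2067-.335),-70.5)
for n in("side","top"):cv2.imwrite(f"pics/{n}10.png",ctrl.read_camera(n)[:,:,::-1])
s=cv2.imread("pics/side10.png")
a=cv2.resize(s[190:300,180:260],None,fx=6,fy=6,interpolation=cv2.INTER_CUBIC)[:600];cv2.imwrite("pics/z10.png",a)
E
```

```text
t 21.125 p [0.5378 0.2463 0.2106] q6 1.48841347981648 open 0.13488470229195756 F [-0.7548 -0.7041 -3.8464]
jaw yaw -70.49373132705152 tool axes x,y,z: [ 0.0005  0.0001 -1.    ] [0.9426 0.3339 0.0005] [ 0.3339 -0.9426  0.0001]
shift units [ 0.1575 -0.0345 -0.026 ]
turn deg about +x tool (down): [np.float64(0.006268672948465337), np.float64(-179.99373132705153)]
```

View pics/z10.png

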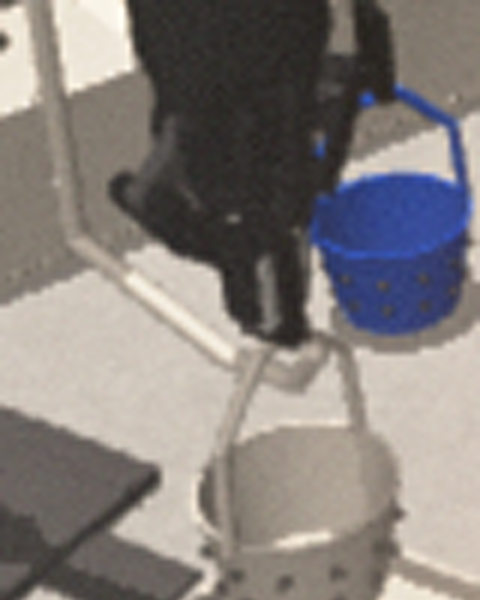

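Close to seating, but not yet bearing any weight. I'll lower in small steps and watch the force.

Emit:
move_arm(commands=[0.06,0,0,0,0.06,0,0,0,0,0,0,0])

```text
time: 21.6
eef_pos: [0.5376, 0.2463, 0.2072]
tcp_rot: [0.408, 0.577, -0.408, 0.577]
contact_force: [-0.0, -1.1, -3.5]
opening: 0.136
```

Emit:
move_arm(commands=[0.06,0,0,0,0,0,0,0])

```text
time: 21.85
eef_pos: [0.5379, 0.2463, 0.2065]
tcp_rot: [0.408, 0.577, -0.408, 0.578]
contact_force: [0.1, 0.6, 0.3]
opening: 0.133
```

Weight is now on the hook (vertical force about 0). Opening.

Emit:
move_arm(commands=[0,0,0,0,0,0,0,0,0,0,0,0,0,0,0,0,0,0,0,0], jaw=45)

```text
time: 22.48
eef_pos: [0.5376, 0.2462, 0.2058]
tcp_rot: [0.408, 0.577, -0.408, 0.577]
contact_force: [0.0, 0.4, -0.0]
opening: 0.528
```

```bash
python3 - <<'E'
from h import *
import cv2
need(hk(-.1,0,.2067-.335),-70.5)
f=[]
for i in range(3):
    f.append(ctrl.read_camera("side")[:,:,::-1])
a=np.hstack([cv2.resize(x[180:300,180:260],None,fx=4.5,fy=4.5,interpolation=cv2.INTER_CUBIC) for x in(f[0],f[2])]);cv2.imwrite("pics/z11.png",a)
E
```

```text
t 22.475 p [0.5376 0.2462 0.2058] q6 1.4883997830146625 open 0.5280845572946996 F [ 0.0256  0.4362 -0.0188]
jaw yaw -70.49607356801037 tool axes x,y,z: [-0. -0. -1.] [ 0.9426  0.3339 -0.    ] [ 0.3339 -0.9426 -0.    ]
shift units [-0.0353 -0.0283 -0.0265]
turn deg about +x tool (down): [np.float64(0.003926431989611956), np.float64(-179.9960735680104)]
```

View pics/z11.png

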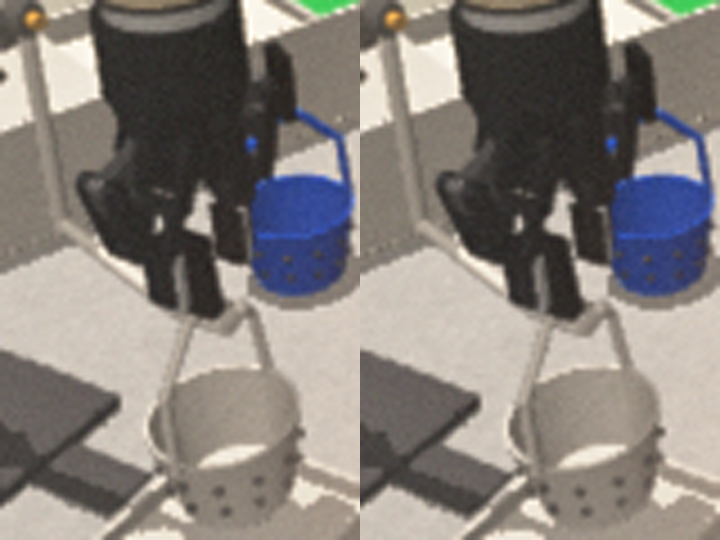

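Emit:
move_arm(commands=[-0.2,0,0,0,-0.4,0,0,0,-0.5,0,0,0,-0.6,0,0,0,-0.8,0,0,0,-0.8,0,0,0,-0.8,0,0,0,-0.8,0,0,0,-0.5,-0.5,0,0,0,-1,0,0,0,-1,0,0,0,-1,0,0,0,0,0,0])

```text
time: 24.25
eef_pos: [0.4537, 0.2167, 0.3412]
tcp_rot: [0.408, 0.577, -0.408, 0.578]
contact_force: [1.3, 0.3, -0.6]
opening: 0.526
```

```bash
python3 - <<'E'
from h import *
import cv2
f=[];ts=[]
for i in range(16):
    f.append(ctrl.read_camera("side")[:,:,::-1]);ts.append(ctrl.get_state()["time"])
t=ctrl.read_camera("top")[:,:,::-1];cv2.imwrite("pics/top12.png",t);cv2.imwrite("pics/side12.png",f[-1])
a=np.hstack([cv2.resize(x[170:300,180:260],None,fx=3.3,fy=3.3,interpolation=cv2.INTER_CUBIC) for x in(f[0],f[6],f[12])]);cv2.imwrite("pics/z12.png",a)
for x,tt in zip(f,ts):
    g=(x[175:255,180:260].max(2)<60);n,l,s,c=cv2.connectedComponentsWithStats(g.astype(np.uint8))
    k=[(tuple(np.round(c[i]+[180,175],2)),s[i,4]) for i in range(1,n) if s[i,4]>20];print(round(tt,2),k)
E
```

```text
24.3 [((np.float64(241.78), np.float64(186.7)), np.int32(695)), ((np.float64(222.72), np.float64(239.53)), np.int32(188))]
24.35 [((np.float64(241.53), np.float64(186.63)), np.int32(691)), ((np.float64(222.67), np.float64(239.58)), np.int32(187))]
24.4 [((np.float64(241.44), np.float64(186.57)), np.int32(697)), ((np.float64(222.57), np.float64(239.71)), np.int32(188))]
24.45 [((np.float64(241.41), np.float64(186.55)), np.int32(686)), ((np.float64(222.51), np.float64(239.67)), np.int32(190))]
24.5 [((np.float64(241.2), np.float64(186.57)), np.int32(695)), ((np.float64(222.48), np.float64(239.64)), np.int32(188))]
24.55 [((np.float64(241.23), np.float64(186.57)), np.int32(695)), ((np.float64(222.48), np.float64(239.68)), np.int32(187))]
24.6 [((np.float64(241.23), np.float64(186.58)), np.int32(696)), ((np.float64(222.46), np.float64(239.65)), np.int32(186))]
24.65 [((np.float64(241.18), np.float64(186.53)), np.int32(700)), ((np.float64(222.48), np.float64(239.66)), np.int32(187))]
24.7 [((np.float64(241.29), np.float64(186.64)), np.int32(705)), ((np.float64(222.49), np.float64(239.66))
[... 188 characters left out ...]
)), np.int32(703)), ((np.float64(222.62), np.float64(239.54)), np.int32(188))]
24.85 [((np.float64(241.36), np.float64(186.62)), np.int32(697)), ((np.float64(222.62), np.float64(239.54)), np.int32(188))]
24.9 [((np.float64(241.34), np.float64(186.63)), np.int32(695)), ((np.float64(222.73), np.float64(239.59)), np.int32(184))]
24.95 [((np.float64(241.45), np.float64(186.6)), np.int32(697)), ((np.float64(222.73), np.float64(239.58)), np.int32(184))]
25.0 [((np.float64(241.37), np.float64(186.49)), np.int32(692)), ((np.float64(222.72), np.float64(239.55)), np.int32(186))]
25.05 [((np.float64(241.42), np.float64(186.58)), np.int32(695)), ((np.float64(222.72), np.float64(239.51)), np.int32(186))]
```

View pics/z12.png

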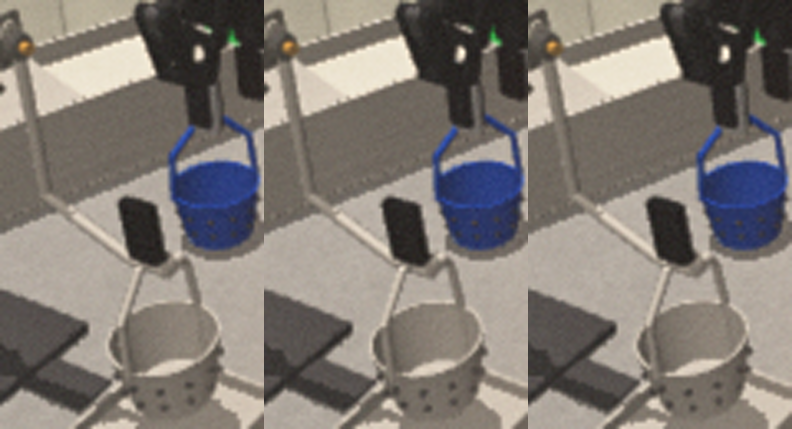

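View pics/top12.png

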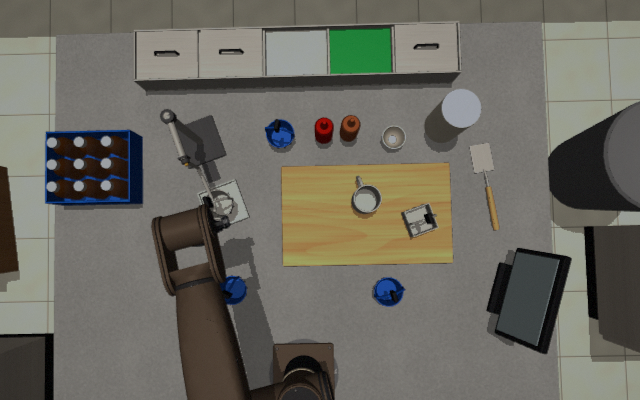

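```bash
python3 - <<'E'
from h import *
import cv2
for n in("side",):
  for z in(-.0995,-.1265,-.1535):print(z,proj(n,hk(-.097,0,z)))
print("centre y,z at x=-.097:",onx(222.6,239.6,-.097))
x=cv2.imread("pics/side12.png")
g=(x[175:255,180:260].max(2)<60);n,l,s,c=cv2.connectedComponentsWithStats(g.astype(np.uint8))
i=min([k for k in range(1,n) if s[k,4]>100],key=lambda k:abs(s[k,4]-187))
ys,xs=np.nonzero(l==i);pts=np.c_[xs,ys].astype(np.float32)+[180,175];r=cv2.minAreaRect(pts.astype(np.float32));print(r)
ev=np.linalg.eigh(np.cov(pts.T))[1][:,1];print("axis image deg from vertical",np.degrees(np.arctan(ev[0]/ev[1])))
a=proj("side",hk(-.097,0,-.0995));b=proj("side",hk(-.097,0,-.1535));d=b-a;print("expected",np.degrees(np.arctan(d[0]/d[1])))
for t in(.1,.2):
  for w in(U,V):
    d=proj("side",hk(-.097,0,-.1265)-np.array([0,0,.027])-w*.027*t)-proj("side",hk(-.097,0,-.1265)+np.array([0,0,.027])+w*.027*t);print(t,w,np.degrees(np.arctan(d[0]/d[1])))
E
```

```text
-0.0995 [222.8366 228.5391]
-0.1265 [224.1274 237.6451]
-0.1535 [225.3804 246.4842]
centre y,z at x=-.097: (np.float64(0.006112738346733665), np.float64(-0.1286188545079932))
((222.81764221191406, 239.42942810058594), (20.933792114257812, 10.087267875671387), 77.47119140625)
axis image deg from vertical 20.19400633099182
expected 8.068068958362025
0.1 [0.9426 0.3338 0.    ] 12.951425310384826
0.1 [-0.3338  0.9426  0.    ] 13.279163656559879
0.2 [0.9426 0.3338 0.    ] 17.369854542666236
0.2 [-0.3338  0.9426  0.    ] 18.95267435341655
```

```bash
python3 - <<'E'
from h import *
import cv2
print(proj("side",hk(-.097,.006,-.1286)),proj("side",hk(-.097,.006,-.2336)))
for t in (.1,):
  for w in(U,V): print(proj("side",hk(-.097,.006,-.2336)-w*.105*t))
s=cv2.imread("pics/side12.png");a=cv2.resize(s[215:305,195:265],None,fx=6.5,fy=6.5,interpolation=cv2.INTER_CUBIC)
for k in range(2):
  p=[proj("side",hk(-.097,.006,z)) for z in(-.1016,-.1286,-.2336)]
for q in p:cv2.circle(a,tuple(((q-[195,215]+.5)*6.5).astype(int)),3,(0,255,0),-1)
cv2.imwrite("pics/z13.png",a)
E
```

```text
[222.6293 239.5705] [227.4042 272.5697]
[230.6005 273.8027]
[229.9955 270.2615]
```

View pics/z13.png

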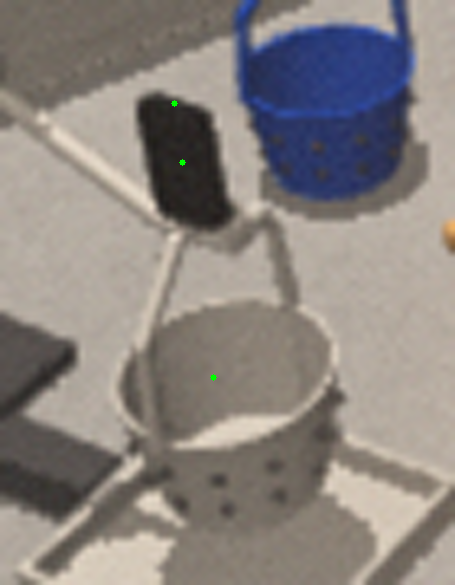

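```bash
python3 - <<'E'
from h import *
s,p,R=st();print(s["time"],p,s["contact_force"])
print(ctrl.sign_off())
E
```

```text
25.1 [0.4552 0.217  0.3408] [ 0.0501 -0.0013 -0.2732]
the job is handed in; nothing more can be done
None
```

The swinging hook was stopped and left hanging empty, and the round strainer now hangs on it by its bail; I handed the job in at 25.1 s. No verdict was given.

**Stopping the hook:** I brought the shut finger up beside it, moved it slowly to plumb and backed off. The hook then hung untouched for several seconds. It still swung about ±0.04 rad around plumb at roughly 0.3 rad/s, inside the limits of 0.08 rad and 0.6 rad/s.

**Hanging the strainer:** I gripped it by the black grip, turned it to line up with the hook, and slid the bail over the tip. I lowered it until the vertical force fell to about zero, then let go and moved clear.

**Last checks before hand-in:**
- **Grip position:** From the side camera, assuming it sits 97 mm out along the hook, the grip is about 6 mm sideways of the hook's plumb plane and 129 mm below the pivot.
- **Motion:** The hook is within about 0.04 rad of plumb, and the strainer moved less than 0.3 pixel over the last 0.75 s.
- **Clearance:** The strainer's bottom should be about 20 mm above the tray, worked out from the grip height. The open gripper is clear above, with force near zero.
- **Square strainer:** It stands where it was.

**Disagreement between checks:** the strainer's apparent tilt came out differently. The grip's edges and the cup rim suggested about 0.1 rad. A rough image-axis fit suggested more, up to about 0.2 rad, but the box-shaped grip skews that fit. Both are under the 0.3 rad limit.

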